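# Sort the offcuts by length along the rail

## Task

Line up the four wooden offcut strips on the sorting board in order of length, shortest on the blue stripe at the red-marked end of the rail and longest on the stripe at the grey end. Lay each one flat, centred along its own stripe and square to the rail, with one end against the rail or no more than about a centimetre from it.

Things in the scene. Friction and masses are not known exactly. Their poses are not given: they have to be found in the camera images.
- offcut_birch: loose strip of pale cream birch wood, 110 mm long, 45 mm wide, 16 mm thick, lying flat. Origin: centre of its underside; y runs along its length, x across its width, z up.
- offcut_walnut: loose strip of very dark brown walnut wood, 160 mm long, 45 mm wide, 20 mm thick, lying flat. Origin: centre of its underside; y runs along its length, x across its width, z up.
- offcut_oak: loose strip of mid-brown oak wood, 200 mm long, 50 mm wide, 22 mm thick, lying flat. Origin: centre of its underside; y runs along its length, x across its width, z up.
- offcut_pine: loose strip of light tan pine wood, 240 mm long, 40 mm wide, 19 mm thick, lying flat. Origin: centre of its underside; y runs along its length, x across its width, z up.
- lane_1: blue stripe 1 of four, 236x12 mm, painted on the fixed 9 mm plywood sorting board, 78 mm apart. Origin: on the board's top (9 mm above the table), on the stripe's centre line at the foot of the rail's front face. x runs along the rail from lane_1 to lane_4, y square into the rail (strips lie on the -y side), z up. Board reaches 250 mm out from the rail's face.
- lane_2: blue stripe 2 of four, 236x12 mm, painted on the fixed 9 mm plywood sorting board, 78 mm apart. Origin: on the board's top (9 mm above the table), on the stripe's centre line at the foot of the rail's front face. x runs along the rail from lane_1 to lane_4, y square into the rail (strips lie on the -y side), z up. Board reaches 250 mm out from the rail's face.
- lane_3: blue stripe 3 of four, 236x12 mm, painted on the fixed 9 mm plywood sorting board, 78 mm apart. Origin: on the board's top (9 mm above the table), on the stripe's centre line at the foot of the rail's front face. x runs along the rail from lane_1 to lane_4, y square into the rail (strips lie on the -y side), z up. Board reaches 250 mm out from the rail's face.
- lane_4: blue stripe 4 of four, 236x12 mm, painted on the fixed 9 mm plywood sorting board, 78 mm apart. Origin: on the board's top (9 mm above the table), on the stripe's centre line at the foot of the rail's front face. x runs along the rail from lane_1 to lane_4, y square into the rail (strips lie on the -y side), z up. Board reaches 250 mm out from the rail's face.
- marker_red: small fixed red block, 34x32x20 mm, on top of one end of the aluminium rail (340 mm long, 26 mm deep, 20 mm high above the board), 33 mm past the outer stripe (lane_1 or lane_4, it changes): the end of the row for the shortest strip. A like grey block sits on the other end. Origin: centre of its underside.

How it is judged (in metres and radians):
At the end, for the whole second after the job is handed in: From the red marker's end on, the stripes carry the birch (110 mm), walnut (160 mm), oak (200 mm) and pine (240 mm) strips. Each lies flat on the board, centred within 12 mm across its stripe, within 0.14 rad of the stripe's direction, its end at most 18 mm from the rail's face; all at rest (((horizontal distance between marker_red and lane_1 below 0.1 m and (x of offcut_birch in the frame of lane_1 between -0.012 and 0.012 m and y of offcut_birch in the frame of lane_1 between -0.073 and -0.049 m and z of offcut_birch in the frame of lane_1 between -0.005 and 0.005 m and angle between the y axis of offcut_birch and the y axis of lane_1, either way round below 0.14 rad) and (x of offcut_walnut in the frame of lane_2 between -0.012 and 0.012 m and y of offcut_walnut in the frame of lane_2 between -0.098 and -0.074 m and z of offcut_walnut in the frame of lane_2 between -0.005 and 0.005 m and angle between the y axis of offcut_walnut and the y axis of lane_2, either way round below 0.14 rad) and (x of offcut_oak in the frame of lane_3 between -0.012 and 0.012 m and y of offcut_oak in the frame of lane_3 between -0.118 and -0.094 m and z of offcut_oak in the frame of lane_3 between -0.005 and 0.005 m and angle between the y axis of offcut_oak and the y axis of lane_3, either way round below 0.14 rad) and (x of offcut_pine in the frame of lane_4 between -0.012 and 0.012 m and y of offcut_pine in the frame of lane_4 between -0.138 and -0.114 m and z of offcut_pine in the frame of lane_4 between -0.005 and 0.005 m and angle between the y axis of offcut_pine and the y axis of lane_4, either way round below 0.14 rad)) or (horizontal distance between marker_red and lane_4 below 0.1 m and (x of offcut_birch in the frame of lane_4 between -0.012 and 0.012 m and y of offcut_birch in the frame of lane_4 between -0.073 and -0.049 m and z of offcut_birch in the frame of lane_4 between -0.005 and 0.005 m and angle between the y axis of offcut_birch and the y axis of lane_4, either way round below 0.14 rad) and (x of offcut_walnut in the frame of lane_3 between -0.012 and 0.012 m and y of offcut_walnut in the frame of lane_3 between -0.098 and -0.074 m and z of offcut_walnut in the frame of lane_3 between -0.005 and 0.005 m and angle between the y axis of offcut_walnut and the y axis of lane_3, either way round below 0.14 rad) and (x of offcut_oak in the frame of lane_2 between -0.012 and 0.012 m and y of offcut_oak in the frame of lane_2 between -0.118 and -0.094 m and z of offcut_oak in the frame of lane_2 between -0.005 and 0.005 m and angle between the y axis of offcut_oak and the y axis of lane_2, either way round below 0.14 rad) and (x of offcut_pine in the frame of lane_1 between -0.012 and 0.012 m and y of offcut_pine in the frame of lane_1 between -0.138 and -0.114 m and z of offcut_pine in the frame of lane_1 between -0.005 and 0.005 m and angle between the y axis of offcut_pine and the y axis of lane_1, either way round below 0.14 rad))) and linear speed of each of offcut_birch, offcut_walnut, offcut_oak, offcut_pine below 0.02 m/s and angular speed of each of offcut_birch, offcut_walnut, offcut_oak, offcut_pine below 0.2 rad/s); the robot touches nothing.
It also fails if it takes over 90 s, if anything falls off the work surface, if the arm or the gripper's body presses on something with over 40 N, if the wrist force passes 120 N, or if a joint passes its speed limit or range.

## Robot

A 7-joint arm with a two-finger parallel gripper is mounted at the origin on the work surface; the furniture and walls round the work are solid. World frame = base frame: x ahead of the robot, y to its left, z up, the work surface at z = 0. Lengths are in mm, angles in rad, forces in N, time in s.
With the tool pointing down it reaches from about 400 to 875 mm from the base axis. Payload 4.4 kg.
Tool frame: the origin (TCP) lies at the very end of the fingers, on their centre line; the grasp point (between the pads) lies 19 mm behind it; z points along the fingers, y is the line along which they close (so a half turn about z gives the same grasp; the last joint's range is limited). The gripper opens to 85 mm and grips with 20 to 120 N. Pads are 22 mm wide; open, the fingers measure 114 mm over their backs; the gripper's body (76 mm by 85 mm) begins 54 mm behind the grasp point. The pads swing forward as they close: fully open they stand 13 mm farther back than shut.
Start: joints at [-1.342, 0.628, 0.038, 1.517, -0.027, 0.996, -0.02], TCP at [188.832, 621.981, 231.313] pointing down, gripper open.
Joint ranges: [-3.06, 3.06], [-0.37, 2.12], [-1.25, 1.32], [0.18, 2.47], [-1.1, 4.24], [0.23, 1.98], [-2.94, 2.94]. Speed limits (rad/s): [2.57, 2.57, 3.14, 3.14, 3.14, 3.14, 3.14].

## Interface

Orientations are given as [roll, pitch, yaw] about the fixed x, y, z axes, in that order (R = Rz(yaw) Ry(pitch) Rx(roll)).
In Python, from cell import read_state, get_image, camera_params, finish_job gives the robot as it stands.
- The arm moves only by the tool arm_command, never from a script. Its argument "deltas" is a list of rows, each an object of numbers: "dx", "dy", "dz": the shift along the world's x, y, z in m; "yaw": the turn about the world's z in degrees; "jaw": the opening, from 0 (shut) to 1 (fully open). A call has 1 to 20 rows; each row is the pose to reach, as a shift and turn from the pose commanded when the call began; what a row does not reach only later rows make up. A row lasts 1/10 s, in which the tool goes at most 50 mm and 8.59 degrees, less where a joint would pass 70% of its speed; a pose out of reach is approached as far as the arm can. A call with a gripper value outside its range is refused whole. The fingers move at their own pace and stop on an object; the grip force is fixed at half the most. Time passes only in rows, so rows that repeat a pose let the fingers close. It gives the time, the measured TCP pose, the force, the opening and the grip force at its end, in the units of the state.
- read_state(): the state, without advancing time (a new reading comes with each control period).
- get_image(name): name is "scene" or "top"; returns (picture, depth): 480x640x3 uint8, red, green, blue; 480x640 float32, mm along the optical axis (not along the pixel's ray), 0 where there is no reading.
- camera_params(name): a dict with "camera_matrix" (3x3 intrinsics, pixels), "k1" (the pictures are not rectified: a ray, as slopes to the right and down, at radius r is drawn at 1 + k1 r^2 times it, then the intrinsics apply), "extrinsics" (4x4, takes a point from camera to world coordinates). Camera axes: x right, y down, z forward; pixel columns grow to the right and rows downward; lengths in mm; the calibration is good to about 2 mm. A picture is of the moment at which its call begins. camera_params takes no time and is no camera call.
- finish_job(): hands the job in; it is judged then, once.
The state is a dict: "clock": time; "qpos": joint angles; "qd": joint speeds; "tau": joint torques, N m; "eef_pos": TCP position; "tool_rot": TCP orientation; "force": force on the tool from outside, world axes, zero at the start; "torque": the same for the moment, N m; "width": finger opening in mm; "gripper_force": force on a finger pad.
Only numpy, scipy, OpenCV 4.12 (cv2) and the standard library are available. Lean on these libraries where they do the work, as an engineer would, in place of code of your own. Each camera call takes 0.05 s, during which the arm holds its last target. There are 200 camera calls.

## Working session

There is one attempt and no reset: what is moved stays moved. The work goes in short steps, Python scripts to look and compute and a tool call to move; the robot and the scene stay as the last step left them, time stands still between calls to the robot, and variables do not carry over. Pictures are saved under pics/ and viewed, at most 14 in all, crops included, and the job is handed in when it is done.

Besides the shell and the picture viewer there is one more tool, called by a JSON object that holds its "name" and its "arguments", one argument or row to a line. arm_command: Moves the arm, as the interface text tells. Its arguments: {"type":"object","properties":{"deltas":{"type":"array"}},"required":["deltas"]}

```bash
mkdir -p pics; ls; cat > h.py <<'E'
import numpy as np,cv2
from cell import *
def P(n):
    p=camera_params(n);return np.array(p["camera_matrix"]),p["k1"],np.array(p["extrinsics"])
def cast(n,uv,z):
    K,k1,E=P(n);uv=np.atleast_2d(np.float64(uv))
    d=(uv-[K[0,2],K[1,2]])/[K[0,0],K[1,1]];s=d.copy()
    for _ in range(20): s=d/(1+k1*(s**2).sum(1,keepdims=True))
    r=np.c_[s,np.ones(len(s))]@E[:3,:3].T;o=E[:3,3]
    return o+r*((z-o[2])/r[:,2])[:,None]
def shot(n,f):
    im,d=get_image(n);cv2.imwrite("pics/"+f,cv2.cvtColor(im,cv2.COLOR_RGB2BGR));np.save("pics/"+f+".npy",d);return im,d
E
python3 - <<'E'
from h import *
print(read_state())
for n in("top","scene"):
    shot(n,n+"0.png");print(camera_params(n))
E
```

```text
pics
{'clock': 0.0, 'qpos': array([-1.34181301,  0.62933328,  0.03841188,  1.51837479, -0.02700074,
        0.99628242, -0.019999  ]), 'qd': array([-4.12168877e-04,  4.82236511e-04, -4.90416499e-05,  2.48719492e-04,
       -5.05131006e-04,  2.65857996e-04, -2.66352906e-04]), 'tau': array([-7.94805183e-04, -5.63396645e+01,  1.22571945e+00, -1.93451446e+01,
        1.08895783e-02,  1.03404510e-02, -3.11867971e-06]), 'eef_pos': array([188.62046881, 621.38013076, 230.39468434]), 'tool_rot': array([-3.13971179e+00,  5.94001237e-06,  2.84683411e+00]), 'force': array([0.54538379, 0.0301432 , 0.06655619]), 'torque': array([ 0.04459583,  0.04354286, -0.05673817]), 'gripper_force': 0.0, 'width': 85.35160415983812}
{'camera_matrix': array([[436.41463398,   0.        , 320.29880822],
       [  0.        , 436.41463398, 229.56535881],
       [  0.        ,   0.        ,   1.        ]]), 'k1': -0.012888456854721965, 'extrinsics': array([[ 1.94285417e-03, -9.97178221e-01,  7.50454572e-02,
         4.39829658e+02],
       [-9.99955350e-01, -2.63130496e-03, -9.07599999e-03,
         1.53383492e+02],
       [ 9.24785701e-03, -7.50244731e-02, -9.97138810e-01,
         9.09163974e+02],
       [ 0.00000000e+00,  0.00000000e+00,  0.00000000e+00,
         1.00000000e+00]])}
{'camera_matrix': array([[604.02431263,   0.        , 331.12780278],
       [  0.        , 604.02431263, 234.97812511],
       [  0.        ,   0.        ,   1.        ]]), 'k1': -0.18231089028921568, 'extrinsics': array([[ 8.60736560e-01, -3.27000823e-01,  3.90132075e-01,
        -6.70170828e+01],
       [-5.08733136e-01, -5.25504872e-01,  6.81934913e-01,
        -8.46287333e+02],
       [-1.79769717e-02, -7.85439425e-01, -6.18677410e-01,
         9.55460757e+02],
       [ 0.00000000e+00,  0.00000000e+00,  0.00000000e+00,
         1.00000000e+00]])}
```

View pics/top0.png

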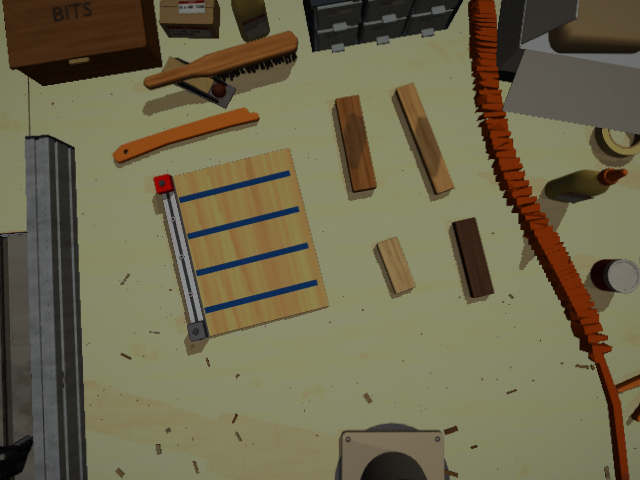

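View pics/scene0.png

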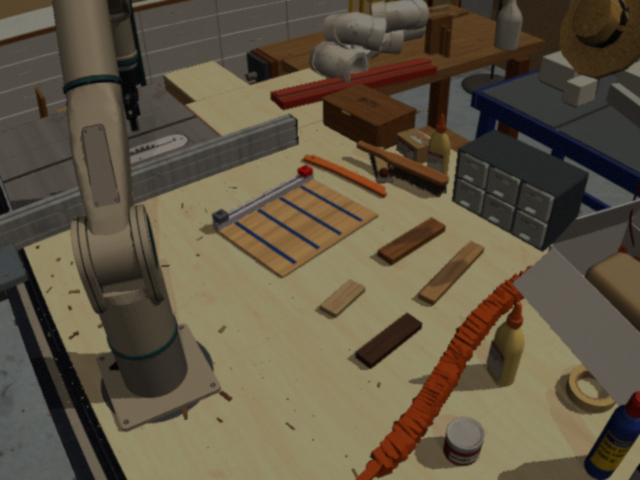

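The top view shows the red marker at (164,184) and grey at (197,330). Stripes run to the right at rows ≈186, 222, 258 and 297. Oak is at (355,143), pine (424,138), birch (395,265) and walnut (473,257). The scene view agrees.

```bash
cat >> h.py <<'E'
C=dict(birch=(395,265,16),walnut=(473,257,20),oak=(355,143,22),pine=(424,138,19))
def world(n,d):
    K,k1,E=P(n);v,u=np.mgrid[:480,:640];uv=np.c_[u.ravel(),v.ravel()]
    a=cast(n,uv,0);o=E[:3,3];r=a-o;dep=r@E[:3,2]
    return (o+r*(d.ravel()/dep)[:,None]).reshape(480,640,3)
def strip(W,uv,t,z0=0):
    m=(np.abs(W[...,2]-z0-t)<t*0.35).astype(np.uint8)
    _,l=cv2.connectedComponents(m,connectivity=4);k=l[uv[1],uv[0]]
    if k==0:return None
    n='top';q=np.argwhere(l==k)[:,::-1]
    p=cast(n,q,z0+t)[:,:2].astype(np.float32)
    (cx,cy),(w,h),a=cv2.minAreaRect(p)
    if w>h:a+=90;w,h=h,w
    # a+... direction of the long side
    b=cv2.boxPoints(cv2.minAreaRect(p));e=[b[1]-b[0],b[2]-b[1]];e=max(e,key=np.linalg.norm)
    return p.mean(0),(cx,cy),(w,h),np.degrees(np.arctan2(e[1],e[0]))%180,len(p)
E
python3 - <<'E'
from h import *
im=cv2.cvtColor(cv2.imread("pics/top0.png"),cv2.COLOR_BGR2HSV);d=np.load("pics/top0.png.npy");W=world("top",d)
print("table z",[W[r,c].round(1) for r,c in((400,250),(300,450),(100,250))],"board",W[240,250].round(1))
for k,(u,v,t) in C.items():print(k,W[v,u].round(1),strip(W,(u,v),t))
m=cv2.inRange(im,(100,120,40),(130,255,255));m[:,:150]=0;m[:,340:]=0
n,l,s,c=cv2.connectedComponentsWithStats(m)
for i in range(1,n):
    if s[i,4]>150:
        p=cast("top",np.argwhere(l==i)[:,::-1],9)[:,:2].astype(np.float32);b=cv2.boxPoints(cv2.minAreaRect(p))
        e=max([b[1]-b[0],b[2]-b[1]],key=np.linalg.norm);print("lane",p.mean(0),np.linalg.norm(e),np.degrees(np.arctan2(e[1],e[0]))%180)
for n_,lo,hi in(("red",(0,180,80),(6,255,255)),):
    m=cv2.inRange(im,lo,hi);m[:,220:]=0;m[:170]=0
    print(n_,cast("top",np.argwhere(m>0)[:,::-1].mean(0),49))
# rail top face (z 29) points by height
q=(abs(W[...,2]-29)<5);q[:,:150]=0;q[:,215:]=0;q[:195]=0;q[320:]=0
p=cast("top",np.argwhere(q)[:,::-1],29)[:,:2].astype(np.float32);print("rail",len(p),cv2.minAreaRect(p),cv2.boxPoints(cv2.minAreaRect(p)))
E
```

```text
table z [array([ 1.607e+02,  2.873e+02, -2.000e-01]), array([ 362.7, -123.4,    2.2]), array([784.8, 295.6,   1.8])] board [485.6 290.2   8.5]
birch [434.8  -7.6  15.7] (array([435.1489 ,  -9.78816], dtype=float32), (435.3882141113281, -9.650489807128906), (45.282630920410156, 109.58004760742188), np.float32(20.411541), 1182)
walnut [ 451.4 -167.3   18.9] (array([ 451.79352, -168.00755], dtype=float32), (451.44677734375, -168.067626953125), (46.84311294555664, 159.3872528076172), np.float32(12.727313), 1722)
oak [686.6  73.8  22.5] (array([687.15393 ,  72.344246], dtype=float32), (688.0740966796875, 72.63432312011719), (50.39761734008789, 200.2861785888672), np.float32(10.750453), 2297)
pine [699.  -70.8  18.6] (array([699.4819  , -72.235214], dtype=float32), (700.4706420898438, -71.54293060302734), (41.712852478027344, 239.61871337890625), np.float32(20.13656), 2203)
lane [597.8855  324.58044] 234.03944 104.176796
lane [522.2244 305.5143] 233.49411 104.30335
lane [446.5426  286.67545] 234.12599 104.19457
lane [370.90717 267.587  ] 234.14189 104.26724
red [[596.4638591  459.88531754  49.        ]]
rail 1714 ((451.2855224609375, 422.88720703125), (262.8450927734375, 27.48499870300293), 14.296609878540039) [[320.5395  403.7504 ]
 [327.32666 377.1166 ]
 [582.03156 442.02402]
 [575.2444  468.6578 ]]
```

{"name": "arm_command", "arguments": {
  "deltas": [
    {"dx": 0.02, "dy": -0.0225, "dz": 0, "yaw": -7, "jaw": 1},
    {"dx": 0.045, "dy": -0.05, "dz": 0, "yaw": -15, "jaw": 1},
    {"dx": 0.07, "dy": -0.08, "dz": 0, "yaw": -23, "jaw": 1},
    {"dx": 0.1, "dy": -0.11, "dz": 0, "yaw": -31, "jaw": 1},
    {"dx": 0.125, "dy": -0.14, "dz": 0, "yaw": -39, "jaw": 1},
    {"dx": 0.155, "dy": -0.17, "dz": 0, "yaw": -47, "jaw": 1},
    {"dx": 0.18, "dy": -0.2, "dz": 0, "yaw": -55, "jaw": 1},
    {"dx": 0.21, "dy": -0.23, "dz": 0, "yaw": -63, "jaw": 1},
    {"dx": 0.235, "dy": -0.26, "dz": 0, "yaw": -71, "jaw": 1},
    {"dx": 0.265, "dy": -0.29, "dz": 0, "yaw": -79, "jaw": 1},
    {"dx": 0.29, "dy": -0.32, "dz": 0, "yaw": -87, "jaw": 1},
    {"dx": 0.32, "dy": -0.35, "dz": 0, "yaw": -95, "jaw": 1},
    {"dx": 0.345, "dy": -0.38, "dz": -0.01, "yaw": -103, "jaw": 1},
    {"dx": 0.375, "dy": -0.41, "dz": -0.02, "yaw": -111, "jaw": 1},
    {"dx": 0.4, "dy": -0.44, "dz": -0.04, "yaw": -119, "jaw": 1},
    {"dx": 0.43, "dy": -0.475, "dz": -0.06, "yaw": -127, "jaw": 1},
    {"dx": 0.455, "dy": -0.5, "dz": -0.08, "yaw": -135, "jaw": 1},
    {"dx": 0.48, "dy": -0.53, "dz": -0.1, "yaw": -142, "jaw": 1},
    {"dx": 0.499, "dy": -0.549, "dz": -0.12, "yaw": -148, "jaw": 1},
    {"dx": 0.499, "dy": -0.549, "dz": -0.12, "yaw": -152.4, "jaw": 1}
  ]
}}

```text
clock: 2.1
eef_pos: [687.8, 67.5, 107.7]
tool_rot: [3.138, 0.004, 0.178]
force: [-0.3, -0.6, -1.0]
width: 85.3
gripper_force: 0.0
```

{"name": "arm_command", "arguments": {
  "deltas": [
    {"dz": -0.03, "jaw": 1},
    {"dz": -0.06, "jaw": 1},
    {"dz": -0.06, "jaw": 1},
    {"dz": -0.06, "jaw": 1}
  ]
}}

```text
invalid input at $.deltas[0]: expected keys dx, dy, dz, yaw, jaw
```

```bash
python3 -c "
from h import *
s=read_state();print(s['eef_pos'],np.degrees(s['tool_rot']),s['qd'].round(3))"
```

```text
[687.77092641  67.45378481 107.66073968] [179.79374203   0.24827235  10.18009094] [-0.14   0.007  0.176  0.021 -0.183  0.11  -0.627]
```

{"name": "arm_command", "arguments": {
  "deltas": [
    {"dx": 0, "dy": 0, "dz": -0.03, "yaw": 0, "jaw": 1},
    {"dx": 0, "dy": 0, "dz": -0.06, "yaw": 0, "jaw": 1},
    {"dx": 0, "dy": 0, "dz": -0.06, "yaw": 0, "jaw": 1},
    {"dx": 0, "dy": 0, "dz": -0.06, "yaw": 0, "jaw": 1},
    {"dx": 0, "dy": 0, "dz": -0.06, "yaw": 0, "jaw": 1}
  ]
}}

```text
clock: 2.6
eef_pos: [689.0, 72.8, 53.0]
tool_rot: [3.141, -0.002, 0.187]
force: [0.5, 0.1, 0.7]
width: 85.5
gripper_force: 0.0
```

```bash
python3 -c "
from h import *
s=read_state();print(s['eef_pos'],np.degrees(s['tool_rot']),s['qd'].round(3))"
```

```text
[688.99467945  72.75359585  52.99311727] [ 1.79957588e+02 -1.40971188e-01  1.07158435e+01] [-0.001 -0.013  0.001 -0.002 -0.003 -0.002  0.002]
```

{"name": "arm_command", "arguments": {
  "deltas": [
    {"dx": -0.001, "dy": 0, "dz": -0.025, "yaw": 0, "jaw": 1},
    {"dx": -0.001, "dy": 0, "dz": -0.04, "yaw": 0, "jaw": 1},
    {"dx": -0.001, "dy": 0, "dz": -0.048, "yaw": 0, "jaw": 1},
    {"dx": -0.001, "dy": 0, "dz": -0.048, "yaw": 0, "jaw": 1},
    {"dx": -0.001, "dy": 0, "dz": -0.048, "yaw": 0, "jaw": 0},
    {"dx": -0.001, "dy": 0, "dz": -0.048, "yaw": 0, "jaw": 0},
    {"dx": -0.001, "dy": 0, "dz": -0.048, "yaw": 0, "jaw": 0},
    {"dx": -0.001, "dy": 0, "dz": -0.048, "yaw": 0, "jaw": 0},
    {"dx": -0.001, "dy": 0, "dz": -0.048, "yaw": 0, "jaw": 0},
    {"dx": -0.001, "dy": 0, "dz": -0.048, "yaw": 0, "jaw": 0},
    {"dx": -0.001, "dy": 0, "dz": -0.048, "yaw": 0, "jaw": 0},
    {"dx": -0.001, "dy": 0, "dz": -0.048, "yaw": 0, "jaw": 0}
  ]
}}

```text
clock: 3.8
eef_pos: [687.8, 72.8, 4.6]
tool_rot: [3.141, -0.002, 0.187]
force: [-0.1, -0.4, 7.1]
width: 48.4
gripper_force: 64.8
```

{"name": "arm_command", "arguments": {
  "deltas": [
    {"dx": 0, "dy": 0, "dz": 0.015, "yaw": 0, "jaw": 0},
    {"dx": 0, "dy": 0, "dz": 0.045, "yaw": 0, "jaw": 0},
    {"dx": 0, "dy": 0, "dz": 0.08, "yaw": 0, "jaw": 0},
    {"dx": -0.01, "dy": 0.01, "dz": 0.1, "yaw": 4, "jaw": 0},
    {"dx": -0.026, "dy": 0.024, "dz": 0.11, "yaw": 10, "jaw": 0},
    {"dx": -0.044, "dy": 0.04, "dz": 0.11, "yaw": 17, "jaw": 0},
    {"dx": -0.063, "dy": 0.058, "dz": 0.11, "yaw": 24, "jaw": 0},
    {"dx": -0.081, "dy": 0.075, "dz": 0.11, "yaw": 31, "jaw": 0},
    {"dx": -0.1, "dy": 0.092, "dz": 0.11, "yaw": 38, "jaw": 0},
    {"dx": -0.118, "dy": 0.108, "dz": 0.11, "yaw": 45, "jaw": 0},
    {"dx": -0.136, "dy": 0.125, "dz": 0.11, "yaw": 52, "jaw": 0},
    {"dx": -0.154, "dy": 0.142, "dz": 0.11, "yaw": 59, "jaw": 0},
    {"dx": -0.172, "dy": 0.158, "dz": 0.11, "yaw": 66, "jaw": 0},
    {"dx": -0.19, "dy": 0.175, "dz": 0.11, "yaw": 73, "jaw": 0},
    {"dx": -0.209, "dy": 0.192, "dz": 0.11, "yaw": 80, "jaw": 0},
    {"dx": -0.225, "dy": 0.207, "dz": 0.11, "yaw": 86, "jaw": 0},
    {"dx": -0.237, "dy": 0.218, "dz": 0.1, "yaw": 91, "jaw": 0},
    {"dx": -0.244, "dy": 0.224, "dz": 0.08, "yaw": 93.5, "jaw": 0},
    {"dx": -0.244, "dy": 0.224, "dz": 0.06, "yaw": 93.5, "jaw": 0},
    {"dx": -0.244, "dy": 0.224, "dz": 0.06, "yaw": 93.5, "jaw": 0}
  ]
}}

```text
clock: 5.8
eef_pos: [441.2, 296.2, 62.0]
tool_rot: [-3.138, 0.001, 1.819]
force: [-1.4, 0.6, -1.4]
width: 48.9
gripper_force: 64.0
```

```bash
python3 -c "
from h import *
s=read_state();print(s['eef_pos'],np.degrees(s['tool_rot']),s['qd'].round(3));im,d=shot('top','top1.png');shot('scene','scene1.png')
s=read_state();print(s['eef_pos'],np.degrees(s['tool_rot']))"
```

```text
[441.17982592 296.17798601  61.98592467] [-1.79777758e+02  8.52947383e-02  1.04236808e+02] [ 0.003 -0.033  0.029 -0.025  0.008  0.035 -0.01 ]
[443.15017565 296.51280328  63.79032847] [1.79998325e+02 3.24062555e-02 1.04166054e+02]
```

View pics/scene1.png

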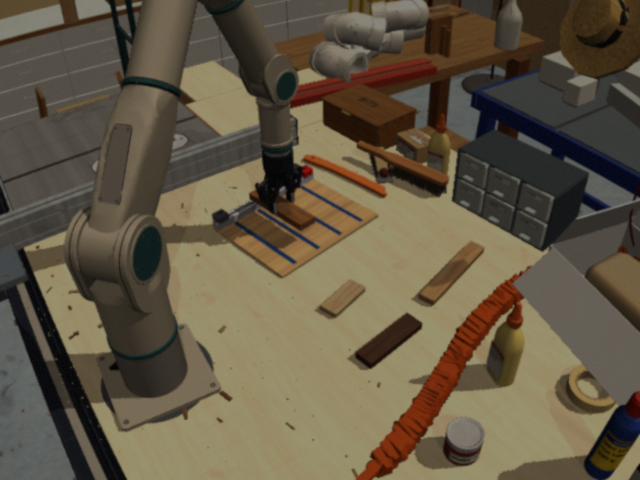

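The scene view shows the oak held level above its stripe, at about (285,208). Now lowering it.

{"name": "arm_command", "arguments": {
  "deltas": [
    {"dx": 0.001, "dy": 0, "dz": -0.02, "yaw": 0, "jaw": 0},
    {"dx": 0.001, "dy": 0, "dz": -0.035, "yaw": 0, "jaw": 0},
    {"dx": 0.001, "dy": 0, "dz": -0.045, "yaw": 0, "jaw": 0},
    {"dx": 0.001, "dy": 0, "dz": -0.0495, "yaw": 0, "jaw": 0},
    {"dx": 0.001, "dy": 0, "dz": -0.0495, "yaw": 0, "jaw": 0},
    {"dx": 0.001, "dy": 0, "dz": -0.0495, "yaw": 0, "jaw": 0},
    {"dx": 0.001, "dy": 0, "dz": -0.0495, "yaw": 0, "jaw": 0.75},
    {"dx": 0.001, "dy": 0, "dz": -0.0495, "yaw": 0, "jaw": 0.75},
    {"dx": 0.001, "dy": 0, "dz": -0.0495, "yaw": 0, "jaw": 0.75},
    {"dx": 0.001, "dy": 0, "dz": -0.0495, "yaw": 0, "jaw": 0.75},
    {"dx": 0.001, "dy": 0, "dz": -0.03, "yaw": 0, "jaw": 0.75},
    {"dx": 0.001, "dy": 0, "dz": 0, "yaw": 0, "jaw": 0.75},
    {"dx": 0.001, "dy": 0, "dz": 0.04, "yaw": 0, "jaw": 0.75},
    {"dx": 0.001, "dy": 0, "dz": 0.04, "yaw": 0, "jaw": 0.75},
    {"dx": 0.001, "dy": 0, "dz": 0.04, "yaw": 0, "jaw": 0.75}
  ]
}}

```text
clock: 7.4
eef_pos: [444.2, 297.4, 104.1]
tool_rot: [3.14, -0.001, 1.819]
force: [0.3, -0.2, -1.1]
width: 64.7
gripper_force: 0.0
```

```bash
python3 -c "
from h import *
s=read_state();print(s['eef_pos'],np.degrees(s['tool_rot']),s['qd'].round(3))"
```

```text
[444.18080574 297.44358768 104.12890665] [ 1.79894655e+02 -5.34640797e-02  1.04225422e+02] [ 0.006  0.036 -0.014  0.023 -0.001 -0.003  0.002]
```

{"name": "arm_command", "arguments": {
  "deltas": [
    {"dx": 0.008, "dy": -0.012, "dz": 0, "yaw": -3, "jaw": 1},
    {"dx": 0.024, "dy": -0.034, "dz": 0, "yaw": -8, "jaw": 1},
    {"dx": 0.042, "dy": -0.06, "dz": 0, "yaw": -14, "jaw": 1},
    {"dx": 0.06, "dy": -0.086, "dz": 0, "yaw": -20, "jaw": 1},
    {"dx": 0.078, "dy": -0.112, "dz": 0, "yaw": -26, "jaw": 1},
    {"dx": 0.096, "dy": -0.139, "dz": 0, "yaw": -32, "jaw": 1},
    {"dx": 0.115, "dy": -0.165, "dz": 0, "yaw": -38, "jaw": 1},
    {"dx": 0.133, "dy": -0.191, "dz": 0, "yaw": -44, "jaw": 1},
    {"dx": 0.151, "dy": -0.218, "dz": 0, "yaw": -50, "jaw": 1},
    {"dx": 0.17, "dy": -0.245, "dz": 0, "yaw": -56, "jaw": 1},
    {"dx": 0.188, "dy": -0.271, "dz": 0, "yaw": -62, "jaw": 1},
    {"dx": 0.206, "dy": -0.298, "dz": 0, "yaw": -68, "jaw": 1},
    {"dx": 0.225, "dy": -0.325, "dz": 0, "yaw": -74, "jaw": 1},
    {"dx": 0.241, "dy": -0.348, "dz": -0.01, "yaw": -80, "jaw": 1},
    {"dx": 0.252, "dy": -0.363, "dz": -0.025, "yaw": -83, "jaw": 1},
    {"dx": 0.2555, "dy": -0.369, "dz": -0.04, "yaw": -84.1, "jaw": 1},
    {"dx": 0.2555, "dy": -0.369, "dz": -0.05, "yaw": -84.1, "jaw": 1},
    {"dx": 0.2555, "dy": -0.369, "dz": -0.05, "yaw": -84.1, "jaw": 1},
    {"dx": 0.2555, "dy": -0.369, "dz": -0.05, "yaw": -84.1, "jaw": 1}
  ]
}}

```text
clock: 9.3
eef_pos: [698.7, -70.5, 52.9]
tool_rot: [-3.14, 0.001, 0.352]
force: [0.9, -0.4, 0.3]
width: 85.5
gripper_force: 0.0
```

```bash
python3 -c "
from h import *
s=read_state();print(s['eef_pos'],np.degrees(s['tool_rot']),s['qd'].round(3))
im,d=shot('top','top2.png');W=world('top',d)
for k,u in dict(pine=(410,103),birch=(395,265),walnut=(473,257)).items():print(k,strip(W,u,C[k][2]))
for u in ((240,266),(270,258),(290,255)):print(W[u[1],u[0]],strip(W,u,22,9))"
```

```text
[698.71079689 -70.54344564  52.86645037] [-1.79914117e+02  4.21050187e-02  2.01935231e+01] [-0.006 -0.02   0.013 -0.013  0.001  0.    -0.002]
pine (array([784.9112 , -40.26907], dtype=float32), (782.5316772460938, -41.705116271972656), (41.13844299316406, 64.815185546875), np.float32(20.517078), 530)
birch None
walnut None
[432.28697714 306.5626154   28.32426669] (array([442.3595, 298.9748], dtype=float32), (442.305908203125, 298.64971923828125), (49.546173095703125, 199.980224609375), np.float32(104.22371), 2466)
[448.46033448 246.42296525  28.95018501] (array([442.3595, 298.9748], dtype=float32), (442.305908203125, 298.64971923828125), (49.546173095703125, 199.980224609375), np.float32(104.22371), 2466)
[454.5184174  206.05734313  32.3208582 ] (array([442.3595, 298.9748], dtype=float32), (442.305908203125, 298.64971923828125), (49.546173095703125, 199.980224609375), np.float32(104.22371), 2466)
```

View pics/top2.png

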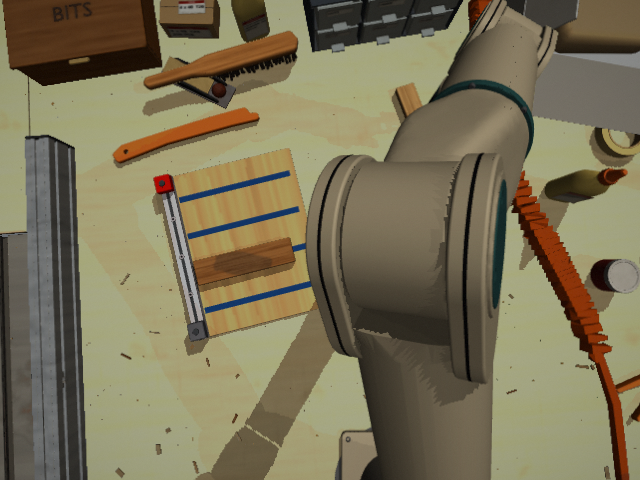

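The top view shows the oak on stripe 3 at about (245,261), square and about 5 mm from the rail. Next is the pine.

{"name": "arm_command", "arguments": {
  "deltas": [
    {"dx": 0.001, "dy": -0.001, "dz": -0.025, "yaw": 0, "jaw": 1},
    {"dx": 0.001, "dy": -0.001, "dz": -0.04, "yaw": 0, "jaw": 1},
    {"dx": 0.001, "dy": -0.001, "dz": -0.049, "yaw": 0, "jaw": 1},
    {"dx": 0.001, "dy": -0.001, "dz": -0.049, "yaw": 0, "jaw": 1},
    {"dx": 0.001, "dy": -0.001, "dz": -0.049, "yaw": 0, "jaw": 0},
    {"dx": 0.001, "dy": -0.001, "dz": -0.049, "yaw": 0, "jaw": 0},
    {"dx": 0.001, "dy": -0.001, "dz": -0.049, "yaw": 0, "jaw": 0},
    {"dx": 0.001, "dy": -0.001, "dz": -0.049, "yaw": 0, "jaw": 0},
    {"dx": 0.001, "dy": -0.001, "dz": -0.049, "yaw": 0, "jaw": 0},
    {"dx": 0.001, "dy": -0.001, "dz": -0.049, "yaw": 0, "jaw": 0},
    {"dx": 0.001, "dy": -0.001, "dz": -0.049, "yaw": 0, "jaw": 0},
    {"dx": 0.001, "dy": -0.001, "dz": -0.049, "yaw": 0, "jaw": 0}
  ]
}}

```text
clock: 10.55
eef_pos: [701.2, -73.3, 5.5]
tool_rot: [3.141, -0.002, 0.351]
force: [-1.5, -0.1, 4.9]
width: 38.5
gripper_force: 62.5
```

{"name": "arm_command", "arguments": {
  "deltas": [
    {"dx": 0, "dy": 0, "dz": 0.015, "yaw": 0, "jaw": 0},
    {"dx": 0, "dy": 0, "dz": 0.045, "yaw": 0, "jaw": 0},
    {"dx": -0.006, "dy": 0.006, "dz": 0.08, "yaw": 1, "jaw": 0},
    {"dx": -0.02, "dy": 0.02, "dz": 0.1, "yaw": 4, "jaw": 0},
    {"dx": -0.04, "dy": 0.04, "dz": 0.11, "yaw": 9, "jaw": 0},
    {"dx": -0.063, "dy": 0.064, "dz": 0.11, "yaw": 15, "jaw": 0},
    {"dx": -0.088, "dy": 0.089, "dz": 0.11, "yaw": 21, "jaw": 0},
    {"dx": -0.113, "dy": 0.114, "dz": 0.11, "yaw": 28, "jaw": 0},
    {"dx": -0.138, "dy": 0.14, "dz": 0.11, "yaw": 35, "jaw": 0},
    {"dx": -0.163, "dy": 0.165, "dz": 0.11, "yaw": 42, "jaw": 0},
    {"dx": -0.188, "dy": 0.19, "dz": 0.11, "yaw": 49, "jaw": 0},
    {"dx": -0.213, "dy": 0.216, "dz": 0.11, "yaw": 56, "jaw": 0},
    {"dx": -0.238, "dy": 0.241, "dz": 0.11, "yaw": 63, "jaw": 0},
    {"dx": -0.263, "dy": 0.266, "dz": 0.11, "yaw": 70, "jaw": 0},
    {"dx": -0.287, "dy": 0.29, "dz": 0.11, "yaw": 76, "jaw": 0},
    {"dx": -0.307, "dy": 0.311, "dz": 0.11, "yaw": 81, "jaw": 0},
    {"dx": -0.32, "dy": 0.324, "dz": 0.1, "yaw": 83, "jaw": 0},
    {"dx": -0.3265, "dy": 0.3305, "dz": 0.08, "yaw": 84.1, "jaw": 0},
    {"dx": -0.3265, "dy": 0.3305, "dz": 0.06, "yaw": 84.1, "jaw": 0},
    {"dx": -0.3265, "dy": 0.3305, "dz": 0.06, "yaw": 84.1, "jaw": 0}
  ]
}}

```text
clock: 12.55
eef_pos: [372.6, 256.9, 63.2]
tool_rot: [-3.138, 0.001, 1.819]
force: [-0.4, -0.5, -1.0]
width: 38.8
gripper_force: 61.6
```

```bash
python3 -c "
from h import *
im,d=shot('top','top3.png')
s=read_state();print(s['eef_pos'],np.degrees(s['tool_rot']),s['qd'].round(3),s['width'])"
```

```text
[373.387389   256.89166714  64.12082009] [-1.79898739e+02  4.90206028e-02  1.04184999e+02] [ 0.002 -0.028  0.019 -0.014  0.003  0.007 -0.003] 38.81535126521325
```

{"name": "arm_command", "arguments": {
  "deltas": [
    {"dx": 0, "dy": 0, "dz": -0.02, "yaw": 0, "jaw": 0},
    {"dx": 0, "dy": 0, "dz": -0.035, "yaw": 0, "jaw": 0},
    {"dx": 0, "dy": 0, "dz": -0.045, "yaw": 0, "jaw": 0},
    {"dx": 0, "dy": 0, "dz": -0.0495, "yaw": 0, "jaw": 0},
    {"dx": 0, "dy": 0, "dz": -0.0495, "yaw": 0, "jaw": 0},
    {"dx": 0, "dy": 0, "dz": -0.0495, "yaw": 0, "jaw": 0},
    {"dx": 0, "dy": 0, "dz": -0.0495, "yaw": 0, "jaw": 0.65},
    {"dx": 0, "dy": 0, "dz": -0.0495, "yaw": 0, "jaw": 0.65},
    {"dx": 0, "dy": 0, "dz": -0.0495, "yaw": 0, "jaw": 0.65},
    {"dx": 0, "dy": 0, "dz": -0.0495, "yaw": 0, "jaw": 0.65},
    {"dx": 0, "dy": 0, "dz": -0.03, "yaw": 0, "jaw": 0.65},
    {"dx": 0, "dy": 0, "dz": 0, "yaw": 0, "jaw": 0.65},
    {"dx": 0, "dy": 0, "dz": 0.04, "yaw": 0, "jaw": 0.65},
    {"dx": 0, "dy": 0, "dz": 0.04, "yaw": 0, "jaw": 0.65},
    {"dx": 0, "dy": 0, "dz": 0.04, "yaw": 0, "jaw": 0.65}
  ]
}}

```text
clock: 14.1
eef_pos: [374.0, 258.1, 105.0]
tool_rot: [3.14, -0.001, 1.82]
force: [0.1, 0.0, -0.5]
width: 55.6
gripper_force: 0.0
```

```bash
python3 -c "
from h import *
s=read_state();print(s['eef_pos'],np.degrees(s['tool_rot']),s['qd'].round(3))"
```

```text
[373.99854384 258.10399214 105.00090513] [ 1.79906598e+02 -5.66820424e-02  1.04253295e+02] [ 0.023  0.033 -0.032  0.014 -0.005 -0.005  0.004]
```

{"name": "arm_command", "arguments": {
  "deltas": [
    {"dx": 0.01, "dy": -0.01, "dz": 0, "yaw": -3, "jaw": 1},
    {"dx": 0.025, "dy": -0.03, "dz": 0, "yaw": -8, "jaw": 1},
    {"dx": 0.04, "dy": -0.056, "dz": 0, "yaw": -14, "jaw": 1},
    {"dx": 0.055, "dy": -0.084, "dz": 0, "yaw": -20, "jaw": 1},
    {"dx": 0.068, "dy": -0.113, "dz": 0, "yaw": -26, "jaw": 1},
    {"dx": 0.08, "dy": -0.142, "dz": 0, "yaw": -32, "jaw": 1},
    {"dx": 0.09, "dy": -0.172, "dz": 0, "yaw": -38, "jaw": 1},
    {"dx": 0.097, "dy": -0.202, "dz": 0, "yaw": -44, "jaw": 1},
    {"dx": 0.101, "dy": -0.232, "dz": 0, "yaw": -50, "jaw": 1},
    {"dx": 0.103, "dy": -0.262, "dz": 0, "yaw": -56, "jaw": 1},
    {"dx": 0.103, "dy": -0.292, "dz": 0, "yaw": -63, "jaw": 1},
    {"dx": 0.101, "dy": -0.322, "dz": 0, "yaw": -70, "jaw": 1},
    {"dx": 0.097, "dy": -0.352, "dz": 0, "yaw": -77, "jaw": 1},
    {"dx": 0.091, "dy": -0.382, "dz": -0.01, "yaw": -83, "jaw": 1},
    {"dx": 0.083, "dy": -0.408, "dz": -0.025, "yaw": -88, "jaw": 1},
    {"dx": 0.0775, "dy": -0.425, "dz": -0.04, "yaw": -91.5, "jaw": 1},
    {"dx": 0.0775, "dy": -0.425, "dz": -0.05, "yaw": -91.5, "jaw": 1},
    {"dx": 0.0775, "dy": -0.425, "dz": -0.05, "yaw": -91.5, "jaw": 1},
    {"dx": 0.0775, "dy": -0.425, "dz": -0.05, "yaw": -91.5, "jaw": 1}
  ]
}}

```text
clock: 16.0
eef_pos: [450.6, -168.1, 53.6]
tool_rot: [-3.141, 0.002, 0.22]
force: [0.2, 0.1, 0.7]
width: 85.3
gripper_force: 0.0
```

```bash
cat >> h.py <<'E'
def lane(p):
    x,y=p;return np.round([.9692*x+.2462*y,-.2462*x+.9692*y-285.4],1)
E
python3 -c "
from h import *
s=read_state();print(s['eef_pos'],np.degrees(s['tool_rot']),s['qd'].round(3))
im,d=shot('top','top4.png');W=world('top',d)
r=strip(W,C['birch'][:2],16);print('birch',r)
for k,u,t in (('oak',(240,266),22),('pine',(240,303),19)):
    r=strip(W,u,t,9);print(k,W[u[1],u[0]],r,r and lane(r[0]))"
```

```text
[ 450.59104106 -168.10153049   53.63291708] [-1.79956855e+02  8.80291337e-02  1.25990196e+01] [-0.026 -0.016  0.012 -0.005  0.001  0.001  0.003]
birch (array([435.35898 ,  -9.710742], dtype=float32), (435.3629150390625, -9.503429412841797), (45.575931549072266, 109.63521575927734), np.float32(20.411541), 1178)
oak [432.29470404 306.40569526  29.22661868] (array([442.38446, 298.8679 ], dtype=float32), (442.3073425292969, 298.6634826660156), (49.53671646118164, 199.95423889160156), np.float32(104.22371), 2471) [ 502.3 -104.7]
pine [358.53415169 305.63073029  27.26582884] (array([373.00705, 259.2549 ], dtype=float32), (373.1043701171875, 259.11328125), (39.9929084777832, 239.14669799804688), np.float32(104.263214), 2402) [ 425.3 -126. ]
```

View pics/top4.png

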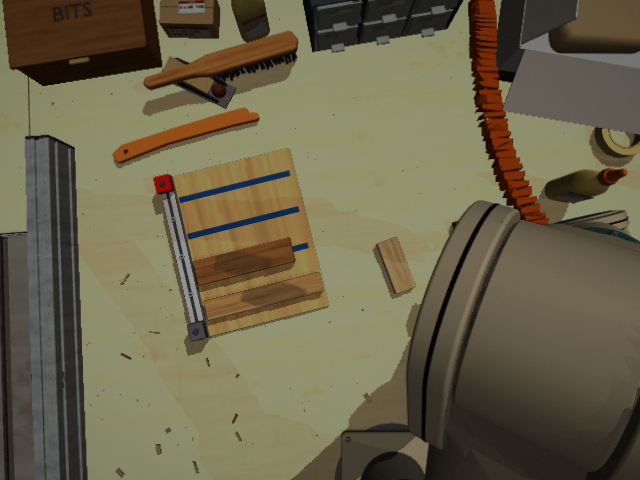

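The oak is at about (245,261) and the pine at (262,297). Both are on their stripes at the right gap, and the birch is still at (395,265). Next is the walnut.

{"name": "arm_command", "arguments": {
  "deltas": [
    {"dx": 0, "dy": 0, "dz": -0.025, "yaw": 0, "jaw": 1},
    {"dx": 0, "dy": 0, "dz": -0.04, "yaw": 0, "jaw": 1},
    {"dx": 0, "dy": 0, "dz": -0.049, "yaw": 0, "jaw": 1},
    {"dx": 0, "dy": 0, "dz": -0.049, "yaw": 0, "jaw": 1},
    {"dx": 0, "dy": 0, "dz": -0.049, "yaw": 0, "jaw": 0},
    {"dx": 0, "dy": 0, "dz": -0.049, "yaw": 0, "jaw": 0},
    {"dx": 0, "dy": 0, "dz": -0.049, "yaw": 0, "jaw": 0},
    {"dx": 0, "dy": 0, "dz": -0.049, "yaw": 0, "jaw": 0},
    {"dx": 0, "dy": 0, "dz": -0.049, "yaw": 0, "jaw": 0},
    {"dx": 0, "dy": 0, "dz": -0.049, "yaw": 0, "jaw": 0},
    {"dx": 0, "dy": 0, "dz": -0.049, "yaw": 0, "jaw": 0},
    {"dx": 0, "dy": 0, "dz": -0.049, "yaw": 0, "jaw": 0}
  ]
}}

```text
clock: 17.25
eef_pos: [451.8, -167.7, 6.2]
tool_rot: [3.141, -0.001, 0.222]
force: [-0.9, 0.5, 6.3]
width: 43.6
gripper_force: 61.5
```

{"name": "arm_command", "arguments": {
  "deltas": [
    {"dx": 0, "dy": 0, "dz": 0.015, "yaw": 0, "jaw": 0},
    {"dx": 0, "dy": 0.003, "dz": 0.045, "yaw": 0, "jaw": 0},
    {"dx": 0.001, "dy": 0.015, "dz": 0.08, "yaw": 3, "jaw": 0},
    {"dx": 0.005, "dy": 0.038, "dz": 0.1, "yaw": 8, "jaw": 0},
    {"dx": 0.009, "dy": 0.07, "dz": 0.11, "yaw": 14, "jaw": 0},
    {"dx": 0.014, "dy": 0.106, "dz": 0.11, "yaw": 20, "jaw": 0},
    {"dx": 0.018, "dy": 0.142, "dz": 0.11, "yaw": 27, "jaw": 0},
    {"dx": 0.023, "dy": 0.178, "dz": 0.11, "yaw": 34, "jaw": 0},
    {"dx": 0.028, "dy": 0.215, "dz": 0.11, "yaw": 41, "jaw": 0},
    {"dx": 0.033, "dy": 0.252, "dz": 0.11, "yaw": 48, "jaw": 0},
    {"dx": 0.038, "dy": 0.29, "dz": 0.11, "yaw": 55, "jaw": 0},
    {"dx": 0.043, "dy": 0.328, "dz": 0.11, "yaw": 62, "jaw": 0},
    {"dx": 0.047, "dy": 0.366, "dz": 0.11, "yaw": 69, "jaw": 0},
    {"dx": 0.052, "dy": 0.403, "dz": 0.11, "yaw": 75, "jaw": 0},
    {"dx": 0.056, "dy": 0.438, "dz": 0.11, "yaw": 81, "jaw": 0},
    {"dx": 0.06, "dy": 0.47, "dz": 0.11, "yaw": 86, "jaw": 0},
    {"dx": 0.063, "dy": 0.492, "dz": 0.1, "yaw": 90, "jaw": 0},
    {"dx": 0.064, "dy": 0.502, "dz": 0.08, "yaw": 91.5, "jaw": 0},
    {"dx": 0.064, "dy": 0.502, "dz": 0.06, "yaw": 91.5, "jaw": 0},
    {"dx": 0.064, "dy": 0.502, "dz": 0.06, "yaw": 91.5, "jaw": 0}
  ]
}}

```text
clock: 19.25
eef_pos: [512.8, 333.9, 62.9]
tool_rot: [-3.136, 0.002, 1.82]
force: [-1.3, 0.0, -1.3]
width: 43.8
gripper_force: 61.4
```

```bash
python3 -c "
from h import *
im,d=shot('top','top5.png')
s=read_state();print(s['eef_pos'],np.degrees(s['tool_rot']),s['qd'].round(3),s['width'])"
```

```text
[514.0816362  333.7532688   64.34956387] [-1.79829281e+02  8.66341120e-02  1.04212198e+02] [ 0.005 -0.033  0.021 -0.019  0.003  0.001 -0.003] 43.81593847255238
```

{"name": "arm_command", "arguments": {
  "deltas": [
    {"dx": 0, "dy": 0, "dz": -0.02, "yaw": 0, "jaw": 0},
    {"dx": 0, "dy": 0, "dz": -0.035, "yaw": 0, "jaw": 0},
    {"dx": 0, "dy": 0, "dz": -0.045, "yaw": 0, "jaw": 0},
    {"dx": 0, "dy": 0, "dz": -0.05, "yaw": 0, "jaw": 0},
    {"dx": 0, "dy": 0, "dz": -0.05, "yaw": 0, "jaw": 0},
    {"dx": 0, "dy": 0, "dz": -0.05, "yaw": 0, "jaw": 0},
    {"dx": 0, "dy": 0, "dz": -0.05, "yaw": 0, "jaw": 0.68},
    {"dx": 0, "dy": 0, "dz": -0.05, "yaw": 0, "jaw": 0.68},
    {"dx": 0, "dy": 0, "dz": -0.05, "yaw": 0, "jaw": 0.68},
    {"dx": 0, "dy": 0, "dz": -0.05, "yaw": 0, "jaw": 0.68},
    {"dx": 0, "dy": 0, "dz": -0.03, "yaw": 0, "jaw": 0.68},
    {"dx": 0, "dy": 0, "dz": 0, "yaw": 0, "jaw": 0.68},
    {"dx": 0, "dy": 0, "dz": 0.04, "yaw": 0, "jaw": 0.68},
    {"dx": 0, "dy": 0, "dz": 0.04, "yaw": 0, "jaw": 0.68},
    {"dx": 0, "dy": 0, "dz": 0.04, "yaw": 0, "jaw": 0.68}
  ]
}}

```text
clock: 20.8
eef_pos: [515.8, 335.0, 106.3]
tool_rot: [3.14, -0.001, 1.819]
force: [-0.8, 0.2, -0.7]
width: 58.1
gripper_force: 0.0
```

```bash
python3 -c "
from h import *
s=read_state();print(s['eef_pos'],np.degrees(s['tool_rot']),s['qd'].round(3))"
```

```text
[515.80999432 334.96668213 106.32116349] [ 1.79886874e+02 -5.77691016e-02  1.04219914e+02] [ 0.005  0.036 -0.021  0.026 -0.003  0.     0.   ]
```

{"name": "arm_command", "arguments": {
  "deltas": [
    {"dx": -0.002, "dy": -0.01, "dz": 0, "yaw": -3, "jaw": 1},
    {"dx": -0.006, "dy": -0.028, "dz": 0, "yaw": -8, "jaw": 1},
    {"dx": -0.012, "dy": -0.05, "dz": 0, "yaw": -14, "jaw": 1},
    {"dx": -0.017, "dy": -0.074, "dz": 0, "yaw": -20, "jaw": 1},
    {"dx": -0.023, "dy": -0.099, "dz": 0, "yaw": -26, "jaw": 1},
    {"dx": -0.029, "dy": -0.124, "dz": 0, "yaw": -32, "jaw": 1},
    {"dx": -0.035, "dy": -0.15, "dz": 0, "yaw": -38, "jaw": 1},
    {"dx": -0.041, "dy": -0.176, "dz": 0, "yaw": -44, "jaw": 1},
    {"dx": -0.047, "dy": -0.202, "dz": 0, "yaw": -50, "jaw": 1},
    {"dx": -0.053, "dy": -0.228, "dz": 0, "yaw": -56, "jaw": 1},
    {"dx": -0.059, "dy": -0.254, "dz": 0, "yaw": -62, "jaw": 1},
    {"dx": -0.065, "dy": -0.28, "dz": 0, "yaw": -68, "jaw": 1},
    {"dx": -0.071, "dy": -0.306, "dz": 0, "yaw": -75, "jaw": 1},
    {"dx": -0.076, "dy": -0.328, "dz": -0.01, "yaw": -80, "jaw": 1},
    {"dx": -0.08, "dy": -0.344, "dz": -0.03, "yaw": -83.8, "jaw": 1},
    {"dx": -0.08, "dy": -0.344, "dz": -0.05, "yaw": -83.8, "jaw": 1},
    {"dx": -0.08, "dy": -0.344, "dz": -0.05, "yaw": -83.8, "jaw": 1},
    {"dx": -0.08, "dy": -0.344, "dz": -0.05, "yaw": -83.8, "jaw": 1}
  ]
}}

```text
clock: 22.6
eef_pos: [434.2, -9.9, 54.9]
tool_rot: [-3.141, 0.002, 0.354]
force: [-0.3, 0.3, 0.1]
width: 85.4
gripper_force: 0.0
```

```bash
python3 -c "
from h import *
s=read_state();print(s['eef_pos'],np.degrees(s['tool_rot']),s['qd'].round(3))
im,d=shot('top','top6.png');W=world('top',d)
for k,u,t in (('oak',(240,266),22),('pine',(240,303),19),('walnut',(225,229),20)):
    r=strip(W,u,t,9);print(k,W[u[1],u[0]],r,r and lane(r[0]))"
```

```text
[434.19414275  -9.91562013  54.91559532] [-1.79963678e+02  1.35907341e-01  2.03080820e+01] [-0.022 -0.021  0.018 -0.013  0.002  0.001  0.003]
oak [432.30256699 306.24601203  30.14485952] (array([442.37332, 298.89548], dtype=float32), (442.310546875, 298.65087890625), (49.53671646118164, 199.980224609375), np.float32(104.22371), 2464) [ 502.3 -104.6]
pine [358.60449167 305.49900015  28.02888089] (array([372.9702 , 259.35556], dtype=float32), (373.09332275390625, 259.1104736328125), (39.970130920410156, 239.14669799804688), np.float32(104.263214), 2404) [ 425.3 -125.9]
walnut [506.86708003 338.31698187  26.91616458] (array([513.90533, 334.23276], dtype=float32), (513.8787231445312, 334.00164794921875), (45.46690368652344, 160.10342407226562), np.float32(104.268585), 1770) [580.4 -88. ]
```

{"name": "arm_command", "arguments": {
  "deltas": [
    {"dx": 0, "dy": 0, "dz": -0.025, "yaw": 0, "jaw": 1},
    {"dx": 0, "dy": 0, "dz": -0.04, "yaw": 0, "jaw": 1},
    {"dx": 0, "dy": 0, "dz": -0.0515, "yaw": 0, "jaw": 1},
    {"dx": 0, "dy": 0, "dz": -0.0515, "yaw": 0, "jaw": 1},
    {"dx": 0, "dy": 0, "dz": -0.0515, "yaw": 0, "jaw": 0},
    {"dx": 0, "dy": 0, "dz": -0.0515, "yaw": 0, "jaw": 0},
    {"dx": 0, "dy": 0, "dz": -0.0515, "yaw": 0, "jaw": 0},
    {"dx": 0, "dy": 0, "dz": -0.0515, "yaw": 0, "jaw": 0},
    {"dx": 0, "dy": 0, "dz": -0.0515, "yaw": 0, "jaw": 0},
    {"dx": 0, "dy": 0, "dz": -0.0515, "yaw": 0, "jaw": 0},
    {"dx": 0, "dy": 0, "dz": -0.0515, "yaw": 0, "jaw": 0},
    {"dx": 0, "dy": 0, "dz": -0.0515, "yaw": 0, "jaw": 0}
  ]
}}

```text
clock: 23.85
eef_pos: [436.9, -9.5, 6.1]
tool_rot: [-3.141, 0.001, 0.356]
force: [-1.2, 0.7, 8.3]
width: 43.3
gripper_force: 60.6
```

{"name": "arm_command", "arguments": {
  "deltas": [
    {"dx": 0, "dy": 0, "dz": 0.015, "yaw": 0, "jaw": 0},
    {"dx": 0, "dy": 0, "dz": 0.045, "yaw": 0, "jaw": 0},
    {"dx": 0.003, "dy": 0.008, "dz": 0.08, "yaw": 2, "jaw": 0},
    {"dx": 0.009, "dy": 0.024, "dz": 0.1, "yaw": 6, "jaw": 0},
    {"dx": 0.018, "dy": 0.048, "dz": 0.11, "yaw": 11, "jaw": 0},
    {"dx": 0.029, "dy": 0.075, "dz": 0.11, "yaw": 17, "jaw": 0},
    {"dx": 0.04, "dy": 0.104, "dz": 0.11, "yaw": 23, "jaw": 0},
    {"dx": 0.051, "dy": 0.133, "dz": 0.11, "yaw": 29, "jaw": 0},
    {"dx": 0.062, "dy": 0.162, "dz": 0.11, "yaw": 35, "jaw": 0},
    {"dx": 0.074, "dy": 0.192, "dz": 0.11, "yaw": 42, "jaw": 0},
    {"dx": 0.085, "dy": 0.222, "dz": 0.11, "yaw": 49, "jaw": 0},
    {"dx": 0.097, "dy": 0.252, "dz": 0.11, "yaw": 56, "jaw": 0},
    {"dx": 0.108, "dy": 0.282, "dz": 0.11, "yaw": 63, "jaw": 0},
    {"dx": 0.12, "dy": 0.312, "dz": 0.11, "yaw": 69, "jaw": 0},
    {"dx": 0.131, "dy": 0.341, "dz": 0.11, "yaw": 75, "jaw": 0},
    {"dx": 0.14, "dy": 0.365, "dz": 0.11, "yaw": 80, "jaw": 0},
    {"dx": 0.146, "dy": 0.38, "dz": 0.1, "yaw": 83, "jaw": 0},
    {"dx": 0.149, "dy": 0.388, "dz": 0.08, "yaw": 83.9, "jaw": 0},
    {"dx": 0.149, "dy": 0.388, "dz": 0.06, "yaw": 83.9, "jaw": 0},
    {"dx": 0.149, "dy": 0.388, "dz": 0.06, "yaw": 83.9, "jaw": 0}
  ]
}}

```text
clock: 25.85
eef_pos: [582.8, 377.7, 62.1]
tool_rot: [-3.135, 0.005, 1.821]
force: [-0.4, -0.3, 0.1]
width: 43.1
gripper_force: 61.7
```

```bash
python3 -c "
from h import *
im,d=shot('top','top7.png')
s=read_state();print(s['eef_pos'],np.degrees(s['tool_rot']),s['qd'].round(3),s['width'])"
```

```text
[584.10470957 377.73533429  63.86213078] [-179.75881686    0.23085974  104.31431026] [ 0.003 -0.036  0.018 -0.025 -0.    -0.    -0.001] 43.20786133077382
```

{"name": "arm_command", "arguments": {
  "deltas": [
    {"dx": 0, "dy": 0, "dz": -0.02, "yaw": 0, "jaw": 0},
    {"dx": 0, "dy": 0, "dz": -0.035, "yaw": 0, "jaw": 0},
    {"dx": 0, "dy": 0, "dz": -0.045, "yaw": 0, "jaw": 0},
    {"dx": 0, "dy": 0, "dz": -0.05, "yaw": 0, "jaw": 0},
    {"dx": 0, "dy": 0, "dz": -0.05, "yaw": 0, "jaw": 0},
    {"dx": 0, "dy": 0, "dz": -0.05, "yaw": 0, "jaw": 0},
    {"dx": 0, "dy": 0, "dz": -0.05, "yaw": 0, "jaw": 0.68},
    {"dx": 0, "dy": 0, "dz": -0.05, "yaw": 0, "jaw": 0.68},
    {"dx": 0, "dy": 0, "dz": -0.05, "yaw": 0, "jaw": 0.68},
    {"dx": 0, "dy": 0, "dz": -0.05, "yaw": 0, "jaw": 0.68},
    {"dx": 0, "dy": 0, "dz": -0.03, "yaw": 0, "jaw": 0.68},
    {"dx": 0, "dy": 0, "dz": 0, "yaw": 0, "jaw": 0.68},
    {"dx": 0, "dy": 0, "dz": 0.04, "yaw": 0, "jaw": 0.68},
    {"dx": 0, "dy": -0.04, "dz": 0.08, "yaw": 0, "jaw": 0.68},
    {"dx": 0, "dy": -0.08, "dz": 0.1, "yaw": 0, "jaw": 0.68},
    {"dx": 0, "dy": -0.12, "dz": 0.1, "yaw": 0, "jaw": 0.68},
    {"dx": 0, "dy": -0.16, "dz": 0.1, "yaw": 0, "jaw": 0.68},
    {"dx": 0, "dy": -0.2, "dz": 0.1, "yaw": 0, "jaw": 0.68},
    {"dx": 0, "dy": -0.23, "dz": 0.1, "yaw": 0, "jaw": 0.68},
    {"dx": 0, "dy": -0.25, "dz": 0.1, "yaw": 0, "jaw": 0.68}
  ]
}}

```text
clock: 27.9
eef_pos: [585.5, 125.0, 165.6]
tool_rot: [-3.141, 0.004, 1.817]
force: [0.3, 1.1, -0.4]
width: 58.2
gripper_force: 0.0
```

```bash
python3 -c "
from h import *
im,d=shot('top','top8.png');W=world('top',d)
for k,u,t in (('oak',(240,266),22),('pine',(240,303),19),('walnut',(225,229),20),('birch',(215,190),16)):
    r=strip(W,u,t,9);print(k,W[u[1],u[0]],r,r and lane(r[0]))
print(read_state()['qd'].round(3))"
```

```text
oak [432.29684681 306.36217924  29.4768528 ] (array([439.15768, 313.64105], dtype=float32), (439.660400390625, 309.10589599609375), (49.53672790527344, 178.40890502929688), np.float32(104.2237), 2082) [502.9 -89.5]
pine [358.69141505 305.33621324  28.97183048] (array([359.39792, 315.08118], dtype=float32), (360.13543701171875, 310.221923828125), (40.0177001953125, 133.6679229736328), np.float32(104.22699), 1245) [425.9 -68.5]
walnut [506.59316762 337.56135052  30.52099625] (array([513.99554, 334.1612 ], dtype=float32), (513.8633422851562, 334.00811767578125), (45.392845153808594, 160.09600830078125), np.float32(104.329895), 1762) [580.4 -88.1]
birch [587.15433536 361.02986618  23.23799795] (array([584.2728 , 376.92188], dtype=float32), (584.1328735351562, 376.5643615722656), (45.64938735961914, 110.31583404541016), np.float32(104.43334), 1184) [659.1 -63.9]
[-0.031  0.009  0.005 -0.023 -0.002  0.015 -0.065]
```

View pics/top8.png

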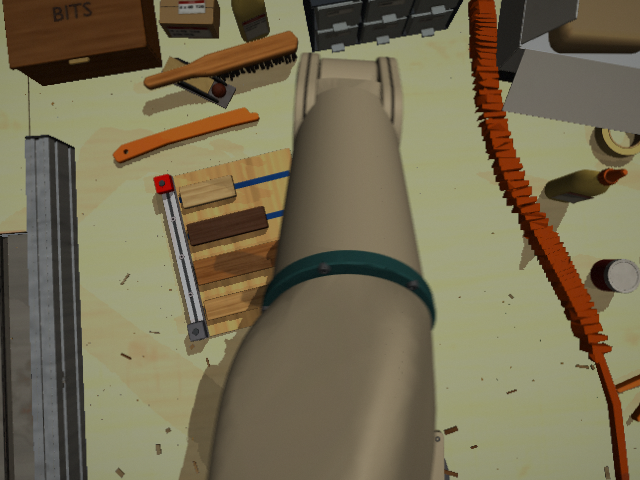

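All four strips sit on the right stripes (birch at (207,191), walnut (228,225), oak and pine below), clear of the arm.

```bash
python3 -c "
from h import *
print(finish_job())"
```

```text
the job is handed in; nothing more can be done
None
```

The job is handed in at about 28 s on the clock, and I was not told the verdict: from the red end, birch, walnut, oak and pine lie flat on their stripes, measured within about 1 mm of centre, 0.2° of square and 5–9 mm from the rail.

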